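Snap a pastry tub's lid shut all the way round

TASK

The lid is lying loosely on the white food tub: press down the four blue sections of its rim (near, far, left and right), one after another, with the fingertips, until every one has clicked shut and stays down. Do not pick up, tip or push away the tub, and leave the ramekins and everything else on the table where they are.

Things in the scene. Friction and masses are not known exactly. Their poses are not given: they have to be found in the camera images.
- tub: loose food tub, 1 to 1.6 kg, on the steel table: white body 146 x 196 mm (x, y), 80 mm high, blue lid 160 x 210 mm. Origin at the centre of the underside, z up, y along the long side. The lid's middle panel (104 x 154 mm, 89 mm above the table) is fixed; around it the rim is four snap sections, tops 104 mm above the table when open (orange seal shows from the side), 94 mm when shut.
- rim_near (a joint): how far the near (-x) rim section of the lid has gone down, m: 0 = open (up), 0.010 = fully down and clicked shut. It resists with up to about 9 N, snaps down by itself past about 5.5 mm, and springs back up if let go before that; once shut it stays. It goes straight down without tilting, wherever along it one presses. All four sections start open.
- rim_near_top (a point): centre of the top face of the near (-x) rim section, where a dark thumb mark is: 210 mm long along the tub's y, 26 mm wide, centred 67 mm from the tub's centre (in the tub's frame). Moves down with the section: 104 mm above the table when open, 94 mm when shut.
- rim_far (a joint): how far the far (+x) rim section of the lid has gone down, m: 0 = open (up), 0.010 = fully down and clicked shut. It resists with up to about 9 N, snaps down by itself past about 5.5 mm, and springs back up if let go before that; once shut it stays. It goes straight down without tilting, wherever along it one presses. All four sections start open.
- rim_far_top (a point): centre of the top face of the far (+x) rim section, where a dark thumb mark is: 210 mm long along the tub's y, 26 mm wide, centred 67 mm from the tub's centre (in the tub's frame). Moves down with the section: 104 mm above the table when open, 94 mm when shut.
- rim_left (a joint): how far the left (+y) rim section of the lid has gone down, m: 0 = open (up), 0.010 = fully down and clicked shut. It resists with up to about 9 N, snaps down by itself past about 5.5 mm, and springs back up if let go before that; once shut it stays. It goes straight down without tilting, wherever along it one presses. All four sections start open.
- rim_left_top (a point): centre of the top face of the left (+y) rim section, where a dark thumb mark is: 104 mm long along the tub's x, 26 mm wide, centred 92 mm from the tub's centre (in the tub's frame). Moves down with the section: 104 mm above the table when open, 94 mm when shut.
- rim_right (a joint): how far the right (-y) rim section of the lid has gone down, m: 0 = open (up), 0.010 = fully down and clicked shut. It resists with up to about 9 N, snaps down by itself past about 5.5 mm, and springs back up if let go before that; once shut it stays. It goes straight down without tilting, wherever along it one presses. All four sections start open.
- rim_right_top (a point): centre of the top face of the right (-y) rim section, where a dark thumb mark is: 104 mm long along the tub's x, 26 mm wide, centred 92 mm from the tub's centre (in the tub's frame). Moves down with the section: 104 mm above the table when open, 94 mm when shut.
- ramekin_a: loose white ceramic ramekin, 76 mm across, 45 mm high, near the tub's left (+y) side; origin at the centre of its underside. A bystander: leave it.
- ramekin_b: loose white ceramic ramekin, 76 mm across, 45 mm high, near the tub's right (-y) side; origin at the centre of its underside. A bystander: leave it.
- jar: loose amber jar with a red cap, 60 mm across, 110 mm high; origin at the centre of its underside. A bystander.
- bowl: loose turquoise bowl, 160 mm across, 65 mm high; origin at the centre of its underside. A bystander.
- spatula: loose spatula lying flat along its x axis; origin on its underside. A bystander.
- cutter: loose round steel pastry cutter with a knob, 64 mm across, 64 mm high; origin at the centre of its underside. A bystander.

How it is judged:
At the end, for the whole second after the job is handed in: All four rim sections are clicked shut (down more than 8 of their 10 mm); the tub stands upright and still within 40 mm of where it started, and each bystander is within 30 mm of where it started (value of joint each of rim_near, rim_far, rim_left, rim_right above 0.008 m and distance of tub from where it was at the start of the episode below 0.04 m and angle between tub's own z axis and vertical below 0.05 rad and linear speed of tub below 0.02 m/s and distance of each of ramekin_a, ramekin_b, jar, bowl, spatula, cutter from where it was at the start of the episode below 0.03 m); the robot touches nothing.
It fails at once if the tub is lifted off the table (more than 15 mm) (height (world z) of tub above 0.015 m).
It fails at once if the tub is tipped (more than about 9 degrees) (angle between tub's own z axis and vertical above 0.15 rad).
It fails at once if the tub is pushed away by more than 40 mm (distance of tub from where it was at the start of the episode above 0.04 m).
It fails at once if a bystander is lifted, carried or knocked more than 30 mm (distance of any of ramekin_a, ramekin_b, jar, bowl, spatula, cutter from where it was at the start of the episode above 0.03 m).
It also fails if it takes over 40 s, if anything falls off the work surface, if the arm or the gripper's body presses on something with over 40 N, if the wrist force passes 120 N, or if a joint passes its speed limit or range.

ROBOT

A 6-joint arm with a two-finger parallel gripper is mounted at the origin on the work surface. World frame = base frame: x ahead of the robot, y to its left, z up, the work surface at z = 0. Lengths are in m, angles in rad, forces in N, time in s.
With the tool pointing down it reaches from about 0.375 to 0.9 m from the base axis. Payload 3.1 kg.
Tool frame: the origin (TCP) lies between the finger pads; the fingertips stand 19 mm ahead of it and the grasp point (between the pads) is the TCP; z points along the fingers, y is the direction in which the jaws open and shut (so a half turn about z gives the same grasp; the last joint's range is limited). The gripper opens to 85 mm and grips with 20 to 120 N. Pads are 22 mm wide; open, the fingers measure 114 mm over their backs; the gripper's body (76 mm by 85 mm) begins 54 mm behind the grasp point. The pads swing forward as they close: fully open they stand 13 mm farther back than shut.
Start: joints at [1.129, 0.527, 1.433, -0, 1.181, -0.178], TCP at [0.162, 0.604, 0.25] pointing down, gripper open.
Joint ranges: [-3.08, 3.08], [-0.75, 2.2], [0.22, 2.44], [-1.43, 4.57], [0, 2.65], [-2.85, 2.85]. Speed limits (rad/s): [2.79, 2.79, 3.14, 3.14, 3.14, 3.14].

INTERFACE

Orientations are given as a unit quaternion [x, y, z, w].
In Python, from station import manip, optics, job gives the robot as it stands.
- The arm moves only by the shell command python3 -m inch 'ROWS' [OPENING] [FORCE]. ROWS is JSON, one flat list of numbers, 4 for each row, row after row: the shift along the world's x, y, z in cm, then the turn about the world's z in rad. A call has 1 to 20 rows; each row shifts and turns the commanded pose from where the row before left it; what a row does not reach is not made up. A row lasts 1/8 s, in which the tool goes at most 62.5 mm and 10.7 degrees, less where a joint would pass 70% of its speed; a pose out of reach is approached as far as the arm can. A call with a gripper value outside its range is refused whole. OPENING is the opening in per cent of the stroke, from 0 (shut) to 100 (fully open), set as the call begins (- or left out, the last holds). The fingers move at their own pace and stop on an object; FORCE is the grip in N (left out, the last holds). Time passes only in rows, so rows that do not move let the fingers close. It gives the time, the measured TCP pose, the force and the opening at its end, in the units of the state.
- manip.sense(): the state, without advancing time (a new reading comes with each control period).
- optics.snapshot(name): name is "scene" or "top"; returns (picture, depth): 480x640x3 uint8, red, green, blue; 480x640 float32, m along the optical axis (not along the pixel's ray), 0 where there is no reading.
- optics.camera_model(name): a dict with "mtx" (3x3 intrinsics, pixels), "camera_from_world" (4x4, takes a point from world to camera coordinates). Camera axes: x right, y up, looking along -z (the intrinsics and any distortion apply to the point x, -y, -z); pixel columns grow to the right and rows downward; lengths in m; the calibration is good to about 2 mm. A picture is of the moment at which its call begins. camera_model takes no time and is no camera call.
- job.sign_off(): hands the job in, once; it reports no verdict.
The state is a dict: "t": time; "q": joint angles; "qd": joint speeds; "tau": joint torques, N m; "tcp_pos": TCP position; "tool_rot": TCP orientation; "force": force on the tool from outside, world axes, zero at the start; "ft_torque": the same for the moment, N m; "finger_gap": opening from 0.0 (shut) to 1.0 (fully open).
Only numpy, scipy, OpenCV 4.12 (cv2) and the standard library are available. Lean on these libraries where they do the work, as an engineer would, in place of code of your own. Each camera call takes 0.05 s, during which the arm holds its last target.

## Working session

There is one attempt and no reset: what is moved stays moved. The work goes in short steps, Python scripts to look and compute and a shell command to move; the robot and the scene stay as the last step left them, time stands still between calls to the robot, and variables do not carry over. Pictures are saved under pics/ and viewed, and the job is handed in when it is done.

```bash
mkdir -p pics; python3 - <<'E'
from station import manip, optics, job
import cv2, numpy as np
for n in ("scene","top"):
    p,d=optics.snapshot(n); cv2.imwrite(f"pics/{n}0.png",p[:,:,::-1]); np.savez(f"pics/{n}0.npz",p=p,d=d)
    m=optics.camera_model(n); print(n,m)
s=manip.sense(); print(s)
E
```

```text
scene {'mtx': array([[447.64758289,   0.        , 312.76631337],
       [  0.        , 447.64758289, 235.47181495],
       [  0.        ,   0.        ,   1.        ]]), 'camera_from_world': array([[ 0.63167028,  0.77519724,  0.00786718, -0.32095366],
       [-0.66087232,  0.53315199,  0.52820141,  0.30373067],
       [ 0.40526588, -0.33884834,  0.84908267, -1.49880724],
       [ 0.        ,  0.        ,  0.        ,  1.        ]])}
top {'mtx': array([[545.08556004,   0.        , 323.76706951],
       [  0.        , 545.08556004, 227.8229454 ],
       [  0.        ,   0.        ,   1.        ]]), 'camera_from_world': array([[-0.02464773, -0.99966392, -0.00803342,  0.01797547],
       [ 0.98668315, -0.02561847,  0.16062397, -0.54622797],
       [-0.16077579, -0.00396743,  0.98698298, -1.2894734 ],
       [ 0.        ,  0.        ,  0.        ,  1.        ]])}
{'t': 0.1, 'q': array([ 1.12948040e+00,  5.28334610e-01,  1.43380921e+00,  1.58114306e-05,
        1.18139494e+00, -1.78515653e-01]), 'qd': array([ 2.91916304e-05, -2.51152529e-03, -3.47490227e-03, -4.51736023e-04,
        1.82994363e-03,  1.12395023e-03]), 'tau': array([-6.12637177e-04, -4.43305671e+01, -1.78586090e+01, -3.16206861e-04,
        3.85933774e-03, -2.67212386e-05]), 'tcp_pos': array([0.16207337, 0.6029767 , 0.249444  ]), 'tool_rot': array([ 1.31025256e-01,  9.91378553e-01, -9.24468570e-04, -3.03723537e-04]), 'force': array([ 0.72162683,  1.00639242, -0.20362865]), 'ft_torque': array([-0.02124451, -0.02728701, -0.02971863]), 'finger_gap': 1.0029657781949242}
```

View pics/top0.png

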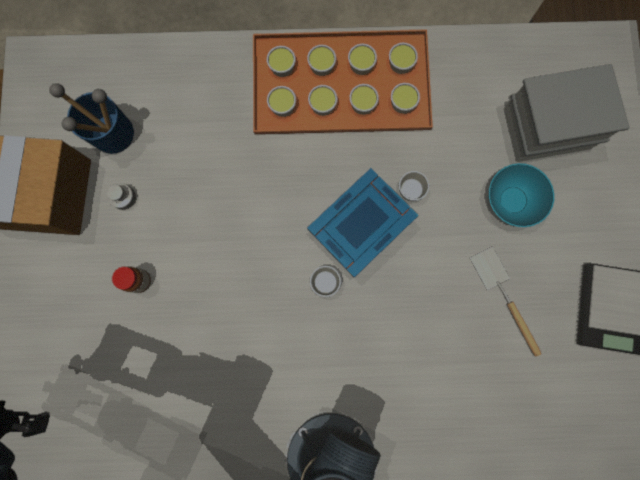

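View pics/scene0.png

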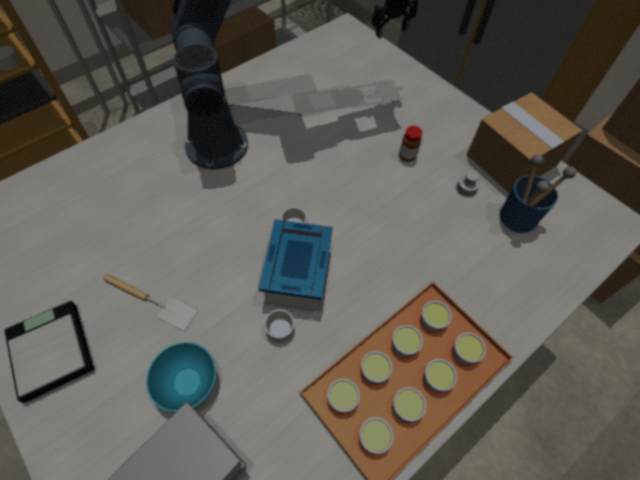

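The top view shows the tub's blue lid rotated, with corners near (373,170), (417,213), (354,276) and (308,228). There is a ramekin at each short end, at (413,187) and (326,281). Next I measure the lid.

```bash
cat > h.py <<'E'
import numpy as np, cv2
from station import manip, optics, job
def ray(n,uv,z):
    m=optics.camera_model(n);K=m["mtx"];T=m["camera_from_world"]
    uv=np.atleast_2d(uv).astype(float)
    r=np.c_[(uv[:,0]-K[0,2])/K[0,0],-(uv[:,1]-K[1,2])/K[1,1],-np.ones(len(uv))]
    R=T[:3,:3];c=-R.T@T[:3,3];w=r@R
    return c+w*((z-c[2])/w[:,2])[:,None]
def lid(n,p,box,z=.104):
    h=cv2.cvtColor(p,cv2.COLOR_RGB2HSV)
    m=cv2.inRange(h,(95,120,40),(125,255,255));k=np.zeros_like(m);x0,y0,x1,y1=box;k[y0:y1,x0:x1]=255;m&=k
    c=max(cv2.findContours(m,0,cv2.CHAIN_APPROX_NONE)[0],key=cv2.contourArea)
    w=ray(n,c[:,0,:],z)[:,:2].astype(np.float32)
    return cv2.minAreaRect(w*1000), cv2.boundingRect(c)
E
python3 - <<'E'
from h import *
for n,b in (("top",(290,150,435,290)),("scene",(240,200,350,320))):
    f=np.load(f"pics/{n}0.npz"); r,bb=lid(n,f["p"],b); print(n,r,bb)
    p=f["p"]; x0,y0,x1,y1=b
    cv2.imwrite(f"pics/{n}crop0.png",cv2.resize(p[y0:y1,x0:x1,::-1],None,fx=4,fy=4))
    if n=="top": print(f["d"][170:280:10,362])
E
```

```text
top ((549.5906372070312, -86.16337585449219), (156.83436584472656, 206.97024536132812), 42.21177291870117) (308, 169, 110, 107)
[1.402553  1.2889178 1.3040446 1.2992383 1.2913389 1.2911857 1.2848667
 1.2827474 1.2771312 1.2603081 1.3633286]
scene ((553.6846313476562, -91.19084167480469), (157.97885131835938, 211.78567504882812), 42.218536376953125) (259, 220, 73, 79)
```

View pics/topcrop0.png

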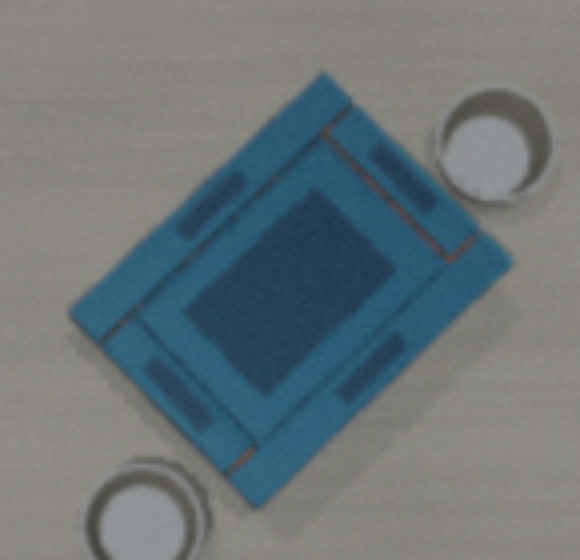

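View pics/scenecrop0.png

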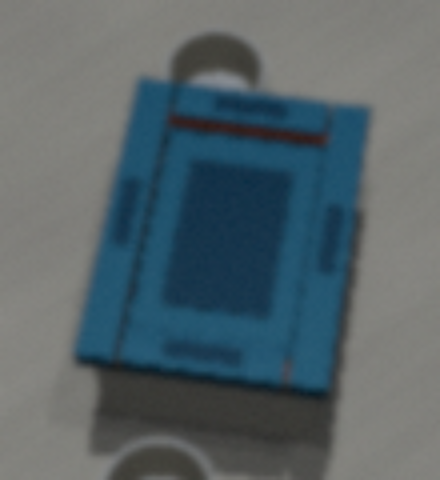

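```bash
python3 -m inch '[2.0,-3.9,0,-0.14, 2.0,-3.9,0,-0.14, 2.0,-3.9,0,-0.14, 2.0,-3.9,0,-0.15, 2.0,-3.9,0,0, 2.0,-3.9,0,0, 2.0,-3.9,0,0, 2.0,-3.9,0,0, 2.0,-3.9,0,0, 2.0,-3.9,0,0, 2.0,-3.9,0,0, 2.0,-3.9,0,0, 2.0,-3.9,0,0, 2.0,-3.9,0,0, 2.0,-3.9,0,0, 2.0,-3.9,-2,0, 0.7,0.1,-3,0, 0,0,-3,0, 0,0,0,0, 0,0,0,0]' 0 20
```

```text
t: 2.6
tcp_pos: [0.4897, -0.0194, 0.1709]
tool_rot: [0.404, 0.915, 0.0, 0.0]
force: [-1.0, 0.9, 0.7]
finger_gap: -0.005
```

```bash
python3 -m inch '[0,0,-2,0, 0,0,-1.8,0, 0,0,0,0]'; python3 - <<'E'
from h import *
for n,b in (("top",(260,130,460,300)),("scene",(210,160,390,340))):
    p,d=optics.snapshot(n);x0,y0,x1,y1=b
    cv2.imwrite(f"pics/{n}1.png",cv2.resize(p[y0:y1,x0:x1,::-1],None,fx=3,fy=3))
E
```

```text
t: 2.98
tcp_pos: [0.4894, -0.0193, 0.1327]
tool_rot: [0.404, 0.915, -0.0, 0.0]
force: [0.3, -0.6, 0.1]
finger_gap: -0.002
```

View pics/top1.png

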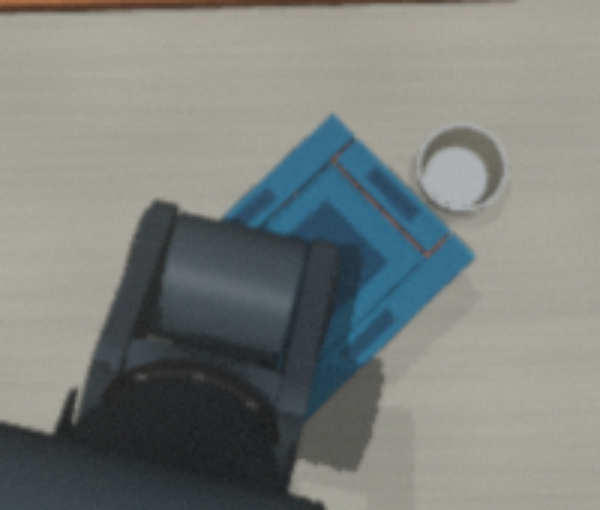

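View pics/scene1.png

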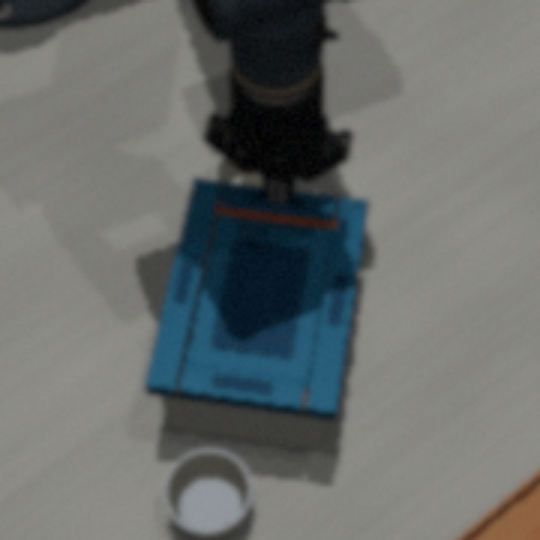

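The fingertips are over the left section's thumb mark (scene crop ~(278,190)). Pressing now.

```bash
python3 -m inch '[0,0,-0.6,0, 0,0,-0.5,0, 0,0,-0.3,0, 0,0,-0.3,0, 0,0,0,0]'; python3 -m inch '[0,0,-0.2,0, 0,0,-0.1,0, 0,0,0,0]'
```

```text
t: 3.7
tcp_pos: [0.4888, -0.0194, 0.1148]
tool_rot: [0.404, 0.915, -0.0, -0.001]
force: [-0.4, -0.1, 0.5]
finger_gap: -0.003
t: 4.08
tcp_pos: [0.4892, -0.0194, 0.113]
tool_rot: [0.404, 0.915, -0.0, 0.0]
force: [-1.9, 0.0, 6.9]
finger_gap: -0.001
```

Left clicked: force vanished past the snap, then a hard stop at the shut height. Next the near section.

```bash
python3 -m inch '[0,0,2,0, 0,0,2,0, 0.3,-2.8,0,0, 0.3,-2.9,0,0, 0.3,-2.9,0,0, 0.3,-2.8,0,0, 0,0,-2,0, 0,0,-0.6,0, 0,0,0,0]'; python3 -m inch '[0,0,-0.4,0, 0,0,-0.3,0, 0,0,-0.3,0, 0,0,0,0]';python3 -m inch '[0,0,-0.2,0, 0,0,-0.2,0, 0,0,0,0]'
```

```text
t: 5.2
tcp_pos: [0.5008, -0.1329, 0.1259]
tool_rot: [0.404, 0.915, 0.0, -0.001]
force: [0.5, -0.2, -0.2]
finger_gap: 0.002
t: 5.7
tcp_pos: [0.5012, -0.1333, 0.1161]
tool_rot: [0.404, 0.915, -0.0, -0.0]
force: [-0.5, 0.0, -0.8]
finger_gap: -0.001
t: 6.08
tcp_pos: [0.5014, -0.1335, 0.113]
tool_rot: [0.404, 0.915, -0.0, 0.0]
force: [-1.6, 1.4, 7.3]
finger_gap: -0.003
```

```bash
python3 -m inch '[0,0,2,0, 0,0,2,0, 2.8,-0.6,0,0, 2.8,-0.6,0,0, 2.8,-0.6,0,0, 2.8,-0.5,0,0, 0,0,-2,0, 0,0,-0.6,0, 0,0,0,0]'; python3 -m inch '[0,0,-0.4,0, 0,0,-0.3,0, 0,0,-0.3,0, 0,0,0,0]';python3 -m inch '[0,0,-0.2,0, 0,0,-0.2,0, 0,0,0,0]'
```

```text
t: 7.2
tcp_pos: [0.6125, -0.1562, 0.1256]
tool_rot: [0.405, 0.915, 0.0, -0.001]
force: [-0.3, 0.8, -0.1]
finger_gap: -0.0
t: 7.7
tcp_pos: [0.6132, -0.1564, 0.1162]
tool_rot: [0.405, 0.915, 0.0, -0.0]
force: [0.7, -0.6, -0.6]
finger_gap: 0.002
t: 8.07
tcp_pos: [0.6134, -0.1565, 0.1131]
tool_rot: [0.404, 0.915, -0.0, 0.0]
force: [-1.4, 0.1, 5.3]
finger_gap: -0.0
```

```bash
python3 -m inch '[0,0,2,0, 0,0,2,0, -0.3,2.8,0,0, -0.3,2.9,0,0, -0.3,2.8,0,0, -0.3,2.8,0,0, 0,0,-2,0, 0,0,-0.6,0, 0,0,0,0]'; python3 -m inch '[0,0,-0.4,0, 0,0,-0.3,0, 0,0,-0.3,0, 0,0,0,0]';python3 -m inch '[0,0,-0.2,0, 0,0,-0.2,0, 0,0,0,0]'
```

```text
t: 9.2
tcp_pos: [0.6011, -0.0437, 0.1258]
tool_rot: [0.405, 0.914, -0.0, -0.001]
force: [1.1, 0.7, 0.7]
finger_gap: 0.002
t: 9.7
tcp_pos: [0.6011, -0.0436, 0.116]
tool_rot: [0.405, 0.914, -0.0, -0.0]
force: [0.6, -0.1, 0.2]
finger_gap: 0.0
t: 10.07
tcp_pos: [0.6013, -0.0435, 0.113]
tool_rot: [0.404, 0.915, -0.0, 0.0]
force: [-1.3, 0.5, 5.9]
finger_gap: -0.003
```

Retreat upward and to the left, then check.

```bash
python3 -m inch '[0,0,3,0, 0,0,5,0, 0,0,5,0, -1,5,2,0, -1,5,0,0, -2,5,0,0, -2,5,0,0, -2,5,0,0, -2,5,0,0, -2,5,0,0, -2,5,0,0, 0,0,0,0, 0,0,0,0]'; python3 - <<'E'
from h import *
for n,b in (("top",(290,150,435,290)),("scene",(240,200,350,320))):
    p,d=optics.snapshot(n);x0,y0,x1,y1=b
    f=np.load(f"pics/{n}0.npz")
    print(n,lid(n,p,b,.094))
    cv2.imwrite(f"pics/{n}2.png",cv2.resize(p[y0:y1,x0:x1,::-1],None,fx=4,fy=4))
    cv2.imwrite(f"pics/{n}2full.png",p[:,:,::-1])
    # height change at the rim centres
    m=optics.camera_model(n);T=m["camera_from_world"];K=m["mtx"]
    for nm,P in dict(left=(.489,-.02),near=(.501,-.133),right=(.613,-.156),far=(.601,-.043)).items():
        c=T@np.r_[P,.099,1];u=int(K[0,2]+K[0,0]*c[0]/-c[2]);v=int(K[1,2]-K[1,1]*c[1]/-c[2])
        a=np.s_[v-1:v+2,u-1:u+2]; print(nm,u,v,np.median(d[a])-np.median(f["d"][a]))
E
```

```text
t: 11.7
tcp_pos: [0.4611, 0.3564, 0.262]
tool_rot: [0.404, 0.915, -0.0, 0.0]
force: [0.4, -0.4, 0.0]
finger_gap: -0.004
top (((549.8349609375, -86.45518493652344), (156.8875732421875, 207.75318908691406), 42.22104263305664), (308, 170, 109, 107))
left 334 248 0.008700252
near 382 241 0.008451462
right 390 194 0.009549379
far 342 200 0.009910822
scene (((554.0030517578125, -91.44859313964844), (157.919189453125, 211.35891723632812), 42.156253814697266), (260, 222, 71, 79))
left 302 227 0.01071167
near 271 253 0.012824655
right 291 288 0.010602355
far 322 260 0.012045741
```

View pics/scene2.png

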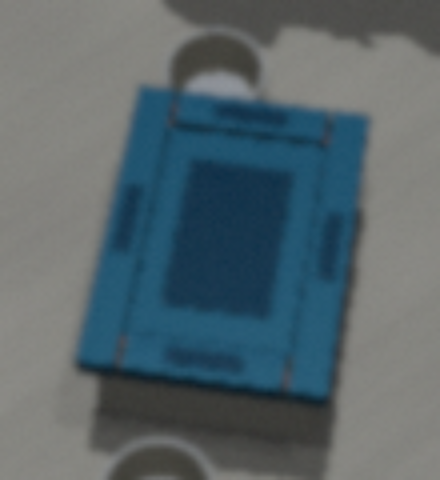

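View pics/top2.png

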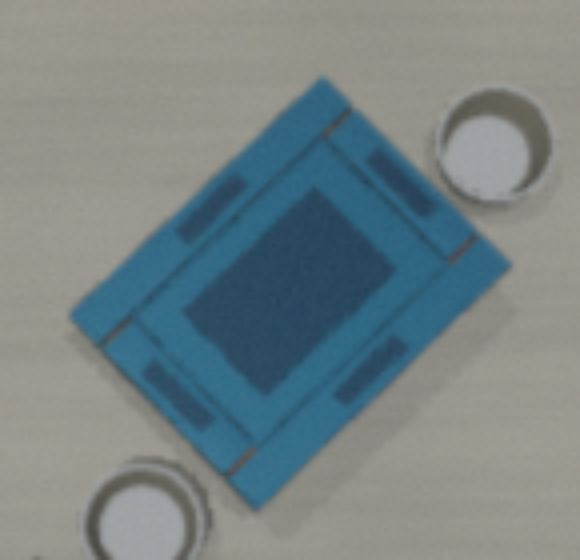

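View pics/top2full.png

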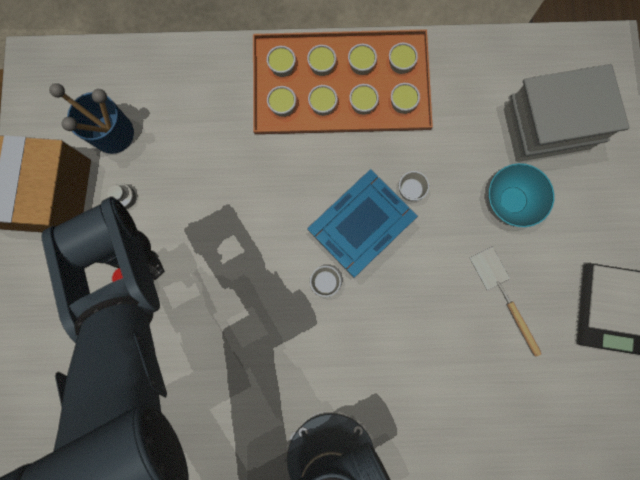

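The lid in both crops (top ~(290,290), scene ~(225,240)) has all four sections down by about 10 mm, and the tub and ramekins have not moved. The arm is in the air, clear of everything.

```bash
python3 -c "
from station import job; print(job.sign_off())"
```

```text
the job is handed in; nothing more can be done
None
```

All four rim sections (left, near, right and far) are pressed shut, and I handed the job in at about 12 s. I used the closed fingertips, going to the thumb mark on each section. The hand-in reports no verdict, so these are my own checks:

- **Click:** on each section the resistance had dropped to about zero by 2–3 mm before the bottom. It then met a firm stop of 5–7 N at the shut height.
- **Depth:** after I backed the arm away, the rim sections read 8.5–9.9 mm farther from the top camera and 10.6–12.8 mm farther from the scene camera. That agrees with the 10 mm travel, allowing for camera noise and viewing angle. The orange seal along the sections' edges is gone from view, apart from small marks at the corner joints.
- **Tub and bystanders:** the measured lid position changed by less than 1 mm and its angle by less than 0.1°. The ramekins, bowl and spatula look unmoved in the pictures. In the last top view the arm hid most of the jar, and I did not check the cutter separately. The arm passed well above both and ended in the air, with no contact force.

The two cameras disagreed by about 6 mm on the lid's absolute position. I used their average, and the presses landed well within the 26 mm wide sections.

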